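# Seat the sample board in its bed and lock it

### The job

The sample board lies part-way along the rails of the sampler bed. With your fingertips push it gently along the rails, away from you, until you feel it drop into the locating notches and lie level and flush between the side cheeks; then push the upright pin of the retaining catch round until its arm lies squarely across the edge of the board, and draw back. Only push: pick up and lift nothing, keep the cups standing in their pockets, and leave the things round the bed where they are.

Things in the scene. Friction and masses are not known exactly. Their poses are not given: they have to be found in the camera images.
- bed: the fixed sampler bed: a low open aluminium frame, 300 mm long (its x, along the rails) and 135 mm wide, origin at the centre of its underside on the worktop; x points away from the robot (within 0.25 rad), y to the left. Two 6 mm side cheeks, 123 mm apart, tops at z = 42 mm. The far end wall (x = 137 to 149 mm) is 40 mm high.
- rail_mouth (a point): middle of the near end of the bed, level with the rail tops (bed x = -150, y = 0, z = 30 mm). A rail 31 mm wide runs inside each cheek; the 60 mm gap between the rails is open down to cross-bars at z = 14 mm. Each rail has two tracks side by side with a notch 18 mm long, 6 mm deep: outer track at bed x = 95 mm, inner at x = -5 mm.
- sample_board: the loose white sample board: plate 130 mm (x, along the rails) x 120 x 10 mm, 0.3 to 0.6 kg, on four dark lugs. Origin: its centre at the underside of the lugs; axes as the bed's. The plate lies 8 to 18 mm above the origin. It starts 40 to 100 mm short of the seat with its origin at z = 30 mm, on the rail tops; sliding takes about 2 to 5 N.
- seat (a point): where the board's origin must come to lie: fixed on the bed at x = 45, y = 0, z = 24 mm. Here, and only here, all four lugs (14 mm long, at x = +50 mm on the outer and -50 mm on the inner tracks) fall 6 mm into the notches, with 2 mm play each way along the rails; the plate's top comes flush with the cheek tops and the board stops dead.
- board_edge (a point): the middle of the board's near end face, the place to push: 65 mm to -x of the board's origin and 12 mm above it. A flange 50 mm wide hangs down between the rails here, so the flat face reaches from 0 to 18 mm above the board's origin. In front of it fingers find free room between the cheeks down to z = 30 mm, the rail tops.
- catch (a joint): angle of the retaining catch, rad. At 0 its arm points to the bed's -x, alongside the left cheek, clear of the board; it grows anticlockwise seen from above; at 1.57, its stop, the arm points to the bed's -y, square across the board. Starts between -0.5 and 0.1, stays where it is left; about 1 N at the pin moves it.
- catch_axis (a point): the upright turning axis of the catch, beside the left cheek (bed x = 0, y = 78.5 mm), at the underside of the arm, z = 44.5 mm. The arm is a steel bar 14 mm wide, 6 mm thick, 49 mm long from the axis: it passes 2.5 mm over the seated board, but strikes the side of a board that still rides on the rail tops (plate top at z = 48 mm).
- catch_pin (a point): a point on the axis of the upright pin near the end of the catch's arm, 42 mm from the turning axis, at z = 66.5 mm. The pin is 10 mm thick and stands from z = 50 to 74 mm, with a 13 mm black cap from z = 68 mm up; push it sideways with a fingertip, following the arc.
- cup_0: a lidded plastic sample cup, 35 mm across with a small tab on the lid, 24 mm high, standing in one of the four 6 mm deep pockets of the sample board (which cup is in which pocket varies). Origin: centre of its underside, 12 mm above the board's origin when seated in the pocket. Must stay there; not to be picked up.
- cup_1: a lidded plastic sample cup, 35 mm across with a small tab on the lid, 24 mm high, standing in one of the four 6 mm deep pockets of the sample board (which cup is in which pocket varies). Origin: centre of its underside, 12 mm above the board's origin when seated in the pocket. Must stay there; not to be picked up.
- cup_2: a lidded plastic sample cup, 35 mm across with a small tab on the lid, 24 mm high, standing in one of the four 6 mm deep pockets of the sample board (which cup is in which pocket varies). Origin: centre of its underside, 12 mm above the board's origin when seated in the pocket. Must stay there; not to be picked up.
- cup_3: a lidded plastic sample cup, 35 mm across with a small tab on the lid, 24 mm high, standing in one of the four 6 mm deep pockets of the sample board (which cup is in which pocket varies). Origin: centre of its underside, 12 mm above the board's origin when seated in the pocket. Must stay there; not to be picked up.
- drop_bottle: an amber dropper bottle with white cap, 30 mm across, 78 mm high, standing to the right of the bed; origin at its underside. Leave it.
- beaker: a low clear beaker, 59 mm across, 82 mm high, standing to the right of the bed; origin at its underside. Leave it.
- tweezers: steel tweezers, 122 mm long and 9 mm high, lying left of the far half of the bed; origin at the centre of the underside. Leave them.

How it is judged (in metres and radians):
On the way, in this order (a step that is already met when the one before it is completed fails the run):
1. the board has dropped into the locating notches and lies level, the catch still open (x of sample_board in the frame of bed between 0.041 and 0.049 m and z of sample_board in the frame of bed below 0.0265 m and angle between sample_board's own z axis and vertical below 0.025 rad and value of joint catch below 0.6 rad), for 0.3 s.
2. the catch lies across the board (x of sample_board in the frame of bed between 0.041 and 0.049 m and z of sample_board in the frame of bed below 0.0265 m and angle between sample_board's own z axis and vertical below 0.025 rad and value of joint catch above 1.4 rad), for 0.2 s.
At the end, for the whole second after the job is handed in: the board rests in the notches (origin within 4 mm along the rails of the seat at x = 45 mm of the bed and lower than z = 26.5 mm, tilted less than 0.025 rad, still), the catch is turned past 1.4 rad, and all four cups stand in their pockets (all of step 2 and linear speed of sample_board below 0.01 m/s and z of each of cup_0, cup_1, cup_2, cup_3 in the frame of sample_board below 0.0145 m); the robot touches nothing.
It fails at once if the board is lifted off its rails (10 mm) or tipped up (0.12 rad) (z of sample_board in the frame of bed above 0.04 m or angle between sample_board's own z axis and vertical above 0.12 rad).
It fails at once if a cup is lifted or knocked out of its pocket (z of any of cup_0, cup_1, cup_2, cup_3 in the frame of sample_board above 0.019 m or angle between any of cup_0, cup_1, cup_2, cup_3's own z axis and vertical above 0.35 rad).
It fails at once if the board is pushed hard (over 50 N) (contact force between the fingers and sample_board above 50 N).
It fails at once if one of the things round the bed is moved more than 15 mm (distance of any of drop_bottle, beaker, tweezers from where it was at the start of the episode above 0.015 m).
It also fails if it takes over 54 s, if anything falls off the work surface, if the arm or the gripper's body presses on something with over 40 N, if the wrist force passes 120 N, or if a joint passes its speed limit or range.

### The arm

A 7-joint arm with a two-finger parallel gripper is mounted at the origin on a cart in front of the work surface, level with it; the furniture and walls round the work are solid. World frame = base frame: x ahead of the robot, y to its left, z up, the work surface at z = 0. Lengths are in m, angles in degrees, forces in N, time in s.
With the tool pointing down it reaches from about 0.425 to 0.875 m from the base axis. Payload 4.7 kg.
Tool frame: the origin (TCP) lies between the finger pads; the fingertips stand 17 mm ahead of it and the grasp point (between the pads) lies 2 mm behind it; z points along the fingers, y is the line along which they close (so a half turn about z gives the same grasp; the last joint's range is limited). The gripper opens to 87 mm and grips with 3 to 60 N. Pads are 19 mm wide; open, the fingers measure 117 mm over their backs; the gripper's body (75 mm by 190 mm) begins 51 mm behind the grasp point.
Start: joints at [73.917, 18.392, -4.016, 83.108, 1.295, 78.541, -3.26], TCP at [0.189, -0.622, 0.24] pointing down, gripper open.
Joint ranges: [-163.93, 163.93], [-17.29, 119.83], [-79.2, 71.16], [3.27, 140.29], [-89.18, 269.18], [5.43, 117.66], [-154.24, 154.24]. Speed limits (degrees/s): [147.25, 147.25, 180, 180, 180, 180, 180].

### API

Orientations are given as [roll, pitch, yaw] about the fixed x, y, z axes, in that order (R = Rz(yaw) Ry(pitch) Rx(roll)).
In Python, from cell import env, cams gives the robot as it stands.
- The arm moves only by the shell command python3 -m pendant 'ROWS' [FORCE]. ROWS is JSON, a list of rows, each an object of numbers: "tx", "ty", "tz": the shift along the tool's x, y, z each as a share of 0.05 m, from -1 to 1; "spin": the turn about the tool's z as a share of 4 degrees, from -1 to 1; "claw": the closure, from 0 (fully open) to 1 (shut). A call has 1 to 10 rows; each row shifts and turns the commanded pose from where the row before left it, along the tool's axes as they then stand; what a row does not reach is not made up. A row lasts 1/8 s, in which the tool goes at most 62.5 mm and 10.7 degrees, less where a joint would pass 70% of its speed; a pose out of reach is approached as far as the arm can. A call with a number of a shift or a turn outside -1 to 1 is refused whole. A call with a gripper value outside its range is refused whole. The fingers move at their own pace and stop on an object; FORCE is the grip in N (left out, the last holds). Time passes only in rows, so rows that do not move let the fingers close. It gives the time, the measured TCP pose, the force, the opening and the grip force at its end, in the units of the state.
- env.get_obs(): the state, without advancing time (a new reading comes with each control period).
- cams.read_camera(name): name is "scene" or "top"; returns the picture (400x640x3 uint8, red, green, blue); there is no depth.
- cams.camera_info(name): a dict with "fx", "fy", "cx", "cy" (pixels), "rvec" (rotation vector, rad) and "tvec" (3), from world to camera coordinates, as OpenCV has them. Camera axes: x right, y down, z forward; pixel columns grow to the right and rows downward; lengths in m; the calibration is good to about 2 mm. A picture is of the moment at which its call begins. camera_info takes no time and is no camera call.
- env.sign_off(): hands the job in; it is judged then, once.
The state is a dict: "time_s": time; "qpos": joint angles; "joint_velocities": joint speeds; "effort": joint torques, N m; "tool_pos": TCP position; "tool_rot": TCP orientation; "force": force on the tool from outside, world axes, zero at the start; "wrist_torque": the same for the moment, N m; "grip_width": finger opening in m; "grasp_force": force on a finger pad.
Only numpy, scipy, OpenCV 4.12 (cv2) and the standard library are available. Lean on these libraries where they do the work, as an engineer would, in place of code of your own. Each camera call takes 0.05 s, during which the arm holds its last target. There are 200 camera calls.

## Working session

There is one attempt and no reset: what is moved stays moved. The work goes in short steps, Python scripts to look and compute and a shell command to move; the robot and the scene stay as the last step left them, time stands still between calls to the robot, and variables do not carry over. Pictures are saved under pics/ and viewed, at most 10 in all, crops included, and the job is handed in when it is done.

```bash
mkdir -p pics; python3 - <<'E'
from cell import env, cams
import cv2
for n in("scene","top"):
    cv2.imwrite(f"pics/{n}0.png",cams.read_camera(n)[:,:,::-1]); print(n,cams.camera_info(n))
print(env.get_obs())
E
```

```text
scene {'fx': 471.663138245964, 'fy': 471.663138245964, 'cx': 323.7486900375135, 'cy': 202.60091787209535, 'rvec': array([ 2.29335012, -0.93223073,  0.36045352]), 'tvec': array([-0.55579753,  0.25161271,  0.73878059])}
top {'fx': 363.4932413582152, 'fy': 363.4932413582152, 'cx': 316.3367017942224, 'cy': 199.38668823454532, 'rvec': array([ 2.12294417, -2.16596586,  0.15546566]), 'tvec': array([-0.18754759,  0.59851094,  0.8254321 ])}
{'time_s': 0.1, 'qpos': array([73.91734267, 18.43513765, -4.01449346, 83.16525903,  1.29713197,
       78.54039893, -3.26187607]), 'joint_velocities': array([-0.10903709, -0.11529741, -0.0381212 , -0.11622482, -0.11668374,
       -0.02089126,  0.02447372]), 'effort': array([-1.17961426e-04, -4.92572021e+01, -4.05913275e-01, -3.13397563e+01,
       -6.43356121e-02,  3.95174848e-02,  6.47553725e-05]), 'tool_pos': array([ 0.18865718, -0.62155829,  0.23859028]), 'tool_rot': array([-1.79904546e+02,  7.70874532e-03,  1.68897638e+01]), 'force': array([0.2916047 , 1.01686341, 0.03561575]), 'wrist_torque': array([-0.0467325 , -0.01228034,  0.01691796]), 'grasp_force': 0.0, 'grip_width': 0.08677649969166669}
```

View pics/scene0.png

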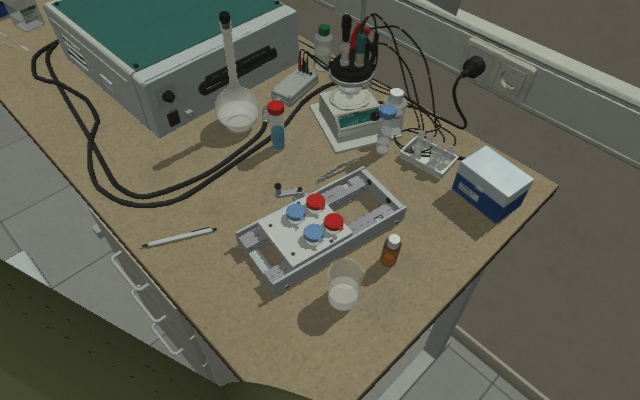

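View pics/top0.png

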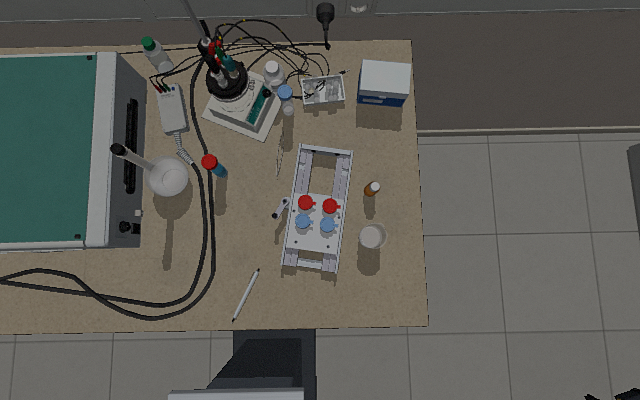

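The scene view shows the bed at about (320,228), and the top view shows it with corners (282,266), (337,271), (300,145) and (353,150). The catch is at about (281,208). I'll enlarge both.

```bash
python3 - <<'E'
import cv2
a=cv2.imread("pics/top0.png")[135:280,260:395]; cv2.imwrite("pics/topc.png",cv2.resize(a,None,fx=4,fy=4,interpolation=cv2.INTER_CUBIC))
a=cv2.imread("pics/scene0.png")[160:295,230:415]; cv2.imwrite("pics/scenec.png",cv2.resize(a,None,fx=4,fy=4,interpolation=cv2.INTER_CUBIC))
E
```

```text
(no output)
```

View pics/topc.png

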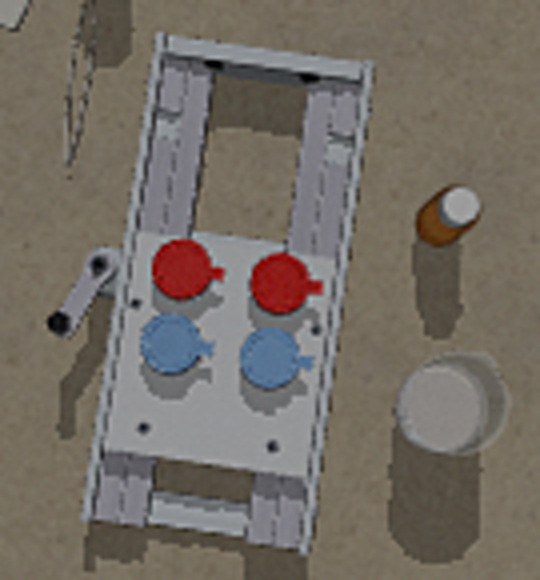

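View pics/scenec.png

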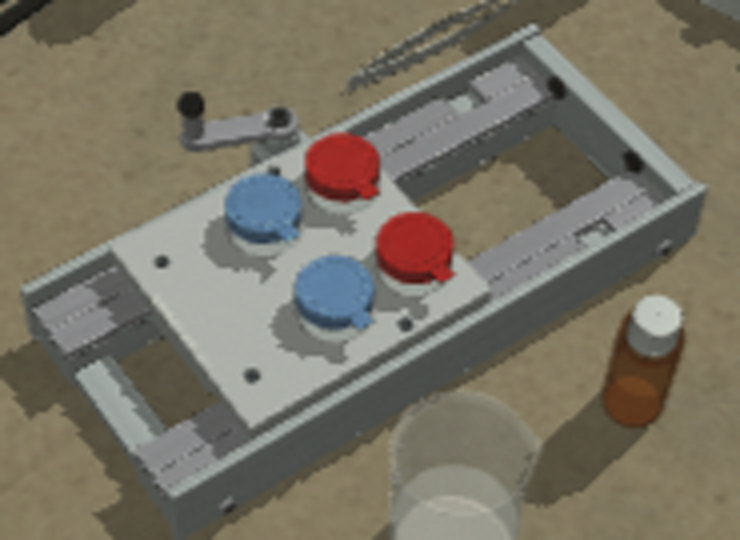

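The top crop shows the cheek-top corners at crop px NL(83,521), NR(308,552), FL(157,34) and FR(373,64). The board's near edge runs (105,452) to (310,475), with the catch axis at (100,263) and the pin cap at (58,322). The scene crop agrees: NL(22,292), NR(172,495), FR(706,188), FL(533,27), cap (190,102).

```bash
cat > h.py <<'E'
import numpy as np, cv2
from cell import env, cams
OFF={"top":(260,135),"scene":(230,160)}
def ray(n,uv,z,crop=True):
    c=cams.camera_info(n); uv=np.atleast_2d(np.float64(uv))
    if crop: uv=(uv+.5)/4-.5+OFF[n]
    R=cv2.Rodrigues(np.float64(c["rvec"]))[0]; o=-R.T@c["tvec"]
    d=np.c_[(uv[:,0]-c["cx"])/c["fx"],(uv[:,1]-c["cy"])/c["fy"],np.ones(len(uv))]@R
    return o+d*((z-o[2])/d[:,2])[:,None]
def bedframe(P):  # NL NR FL FR outer corners
    P=P[:,:2]; m=np.array([[-.15,.0675],[-.15,-.0675],[.149,.0675],[.149,-.0675]])
    a=P-P.mean(0); b=m-m.mean(0)
    th=np.arctan2((b[:,0]*a[:,1]-b[:,1]*a[:,0]).sum(),(a*b).sum())
    R=np.array([[np.cos(th),-np.sin(th)],[np.sin(th),np.cos(th)]])
    t=P.mean(0)-R@m.mean(0); return th,R,t,P-(m@R.T+t)
E
python3 - <<'E'
from h import *
np.set_printoptions(precision=4,suppress=True)
S={"top":dict(c=[(83,521),(308,552),(157,34),(373,64)],near=[(105,452),(310,475)],far=[(140,233),(333,257)],pin=(58,322),ax=(100,263)),
"scene":dict(c=[(22,292),(172,495),(533,27),(706,188)],near=[(112,245),(250,427)],far=[(350,135),(490,295)],pin=(190,102),ax=(280,116))}
for n,s in S.items():
    th,R,t,r=bedframe(ray(n,s["c"],.042)); print(n,"th",np.degrees(th),"t",t,"\n",r)
    f=lambda k,z:(ray(n,s[k],z)[:,:2]-t)@R
    print("near",f("near",.048),"far",f("far",.048)); print("pin",f("pin",.074),ray(n,s["pin"],.074),"ax",f("ax",.055))
E
```

```text
top th -9.191461353055473 t [ 0.5786 -0.2017] 
 [[ 0.0008 -0.0014]
 [ 0.002   0.0011]
 [-0.0013 -0.0006]
 [-0.0015  0.001 ]]
near [[-0.1078  0.059 ]
 [-0.1042 -0.0611]] far [[ 0.0231  0.0581]
 [ 0.0249 -0.0577]]
pin [[-0.0386  0.0947]] [[ 0.5556 -0.1021  0.074 ]] ax [[0.001  0.0782]]
scene th -9.265563780844529 t [ 0.5774 -0.2026] 
 [[ 0.     -0.0027]
 [ 0.002   0.0029]
 [-0.002  -0.0016]
 [-0.      0.0014]]
near [[-0.1042  0.0607]
 [-0.1054 -0.0581]] far [[ 0.0245  0.0539]
 [ 0.0217 -0.061 ]]
pin [[-0.0391  0.0952]] [[ 0.5541 -0.1024  0.074 ]] ax [[0.     0.0781]]
```

```bash
cat >> h.py <<'E'
TH=np.radians(-9.22); RB=np.array([[np.cos(TH),-np.sin(TH)],[np.sin(TH),np.cos(TH)]]); TB=np.array([.578,-.202])
def here():
    o=env.get_obs(); p=o["tool_pos"]; print("t",round(o["time_s"],2),"bed",np.round((p[:2]-TB)@RB*1e3,1),"z",round(p[2]*1e3,1),"rot",np.round(o["tool_rot"],2),"F bed",np.round(o["force"][:2]@RB,1),round(o["force"][2],1),"w",round(o["grip_width"],4))
    return o
def delta(bx,by,z):
    from scipy.spatial.transform import Rotation as Ro
    o=here(); w=np.r_[RB@[bx,by]+TB,z]-o["tool_pos"]
    print("shares",np.round(Ro.from_euler("xyz",o["tool_rot"],degrees=True).inv().apply(w)/.05,3))
E
python3 -m pendant '[{"spin":1,"claw":1},{"spin":1,"claw":1},{"spin":1,"claw":1},{"spin":1,"claw":1},{"spin":1,"claw":1},{"spin":1,"claw":1},{"spin":0.52,"claw":1},{"claw":1}]' 20
python3 -c "
from h import *
delta(-.132,0,.24)"
```

```text
t 0.1 bed [-317.1 -476.5] z 238.6 rot [-1.799e+02  1.000e-02  1.689e+01] F bed [0.1 1.1] 0.0 w 0.0868
shares [ 7.518 -6.929 -0.018]invalid input at $[0]: expected keys tx, ty, tz, spin, claw
```

All keys are required in each row.

```bash
python3 -m pendant '[{"tx":0,"ty":0,"tz":0,"spin":1,"claw":1},{"tx":0,"ty":0,"tz":0,"spin":1,"claw":1},{"tx":0,"ty":0,"tz":0,"spin":1,"claw":1},{"tx":0,"ty":0,"tz":0,"spin":1,"claw":1},{"tx":0,"ty":0,"tz":0,"spin":1,"claw":1},{"tx":0,"ty":0,"tz":0,"spin":1,"claw":1},{"tx":0,"ty":0,"tz":0,"spin":0.52,"claw":1},{"tx":0,"ty":0,"tz":0,"spin":0,"claw":1}]' 20
python3 -c "
from h import *
delta(-.132,0,.24)"
```

```text
time_s: 1.1
tool_pos: [0.1888, -0.6218, 0.2392]
tool_rot: [-180.0, 0.0, -9.2]
force: [0.3, -0.3, 0.5]
grip_width: 0.0152
grasp_force: 0.0
t 1.1 bed [-316.9 -476.8] z 239.2 rot [-1.7997e+02  2.0000e-02 -9.1500e+00] F bed [ 0.4 -0.3] 0.5 w 0.0152
shares [ 3.709 -9.531 -0.012]
```

```bash
python3 -m pendant '[{"tx":0.37,"ty":-0.95,"tz":0,"spin":0,"claw":1},{"tx":0.37,"ty":-0.95,"tz":0,"spin":0,"claw":1},{"tx":0.37,"ty":-0.95,"tz":0,"spin":0,"claw":1},{"tx":0.37,"ty":-0.95,"tz":0,"spin":0,"claw":1},{"tx":0.37,"ty":-0.95,"tz":0,"spin":0,"claw":1},{"tx":0.37,"ty":-0.95,"tz":0,"spin":0,"claw":1},{"tx":0.37,"ty":-0.95,"tz":0,"spin":0,"claw":1},{"tx":0.37,"ty":-0.95,"tz":0,"spin":0,"claw":1},{"tx":0.37,"ty":-0.95,"tz":0,"spin":0,"claw":1},{"tx":0.37,"ty":-0.95,"tz":0,"spin":0,"claw":1}]'
python3 -m pendant '[{"tx":0,"ty":0,"tz":0,"spin":0,"claw":1},{"tx":0,"ty":0,"tz":0.6,"spin":0,"claw":1},{"tx":0,"ty":0,"tz":0.6,"spin":0,"claw":1},{"tx":0,"ty":0,"tz":0.6,"spin":0,"claw":1},{"tx":0,"ty":0,"tz":0.6,"spin":0,"claw":1},{"tx":0,"ty":0,"tz":0,"spin":0,"claw":1}]'
python3 -c "
from h import *
delta(-.132,0,.051)
cv2.imwrite('pics/top1.png',cv2.resize(cams.read_camera('top')[135:280,260:395,::-1],None,fx=4,fy=4)); cv2.imwrite('pics/scene1.png',cv2.resize(cams.read_camera('scene')[160:295,230:415,::-1],None,fx=4,fy=4))"
```

```text
time_s: 2.35
tool_pos: [0.4479, -0.1812, 0.2398]
tool_rot: [180.0, -0.0, -9.1]
force: [1.4, 0.3, 1.2]
grip_width: 0.0003
grasp_force: 0.0
time_s: 3.1
tool_pos: [0.445, -0.1829, 0.1175]
tool_rot: [-179.9, 0.3, -9.2]
force: [0.5, 0.5, 0.4]
grip_width: 0.0006
grasp_force: 0.0
t 3.1 bed [-134.4   -2.4] z 117.5 rot [-179.94    0.29   -9.23] F bed [0.4 0.6] 0.4 w 0.0006
shares [ 0.054 -0.047  1.33 ]
```

View pics/scene1.png

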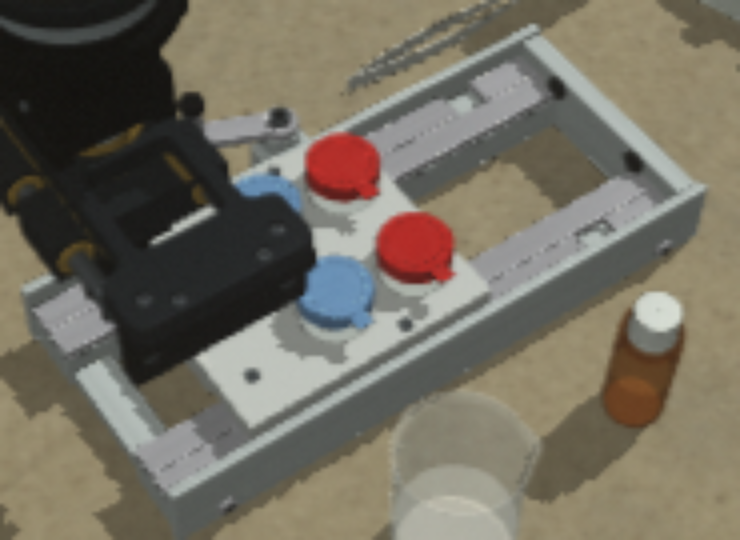

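The image shows a black block spanning crop (110,380) to (310,200) in front of the near half of the board. I'll project the TCP and fingertips to identify which part it is.

```bash
python3 - <<'E'
from h import *
o=here(); p=o["tool_pos"]; 
for n in("scene","top"):
    c=cams.camera_info(n); K=np.array([[c["fx"],0,c["cx"]],[0,c["fy"],c["cy"]],[0,0,1.]])
    P=[p+[0,0,dz] for dz in(-.017,0,.053,.12)]+[p+np.r_[RB@[x,y],.053] for x,y in((.0375,.095),(.0375,-.095),(-.0375,.095),(-.0375,-.095))]
    q=cv2.projectPoints(np.array(P),np.float64(c["rvec"]),np.float64(c["tvec"]),K,None)[0][:,0]
    print(n,np.round((q-OFF[n])*4).tolist())
E
```

```text
t 3.2 bed [-131.9   -2.5] z 120.3 rot [ 1.7998e+02 -3.0000e-02 -9.2200e+00] F bed [0.9 0.8] 0.3 w 0.0007
scene [[118.0, 289.0], [114.0, 264.0], [102.0, 181.0], [84.0, 62.0], [66.0, -0.0], [320.0, 300.0], [-97.0, 73.0], [145.0, 398.0]]
top [[201.0, 511.0], [200.0, 511.0], [198.0, 514.0], [194.0, 519.0], [20.0, 412.0], [398.0, 466.0], [-4.0, 563.0], [379.0, 619.0]]
```

View pics/top1.png

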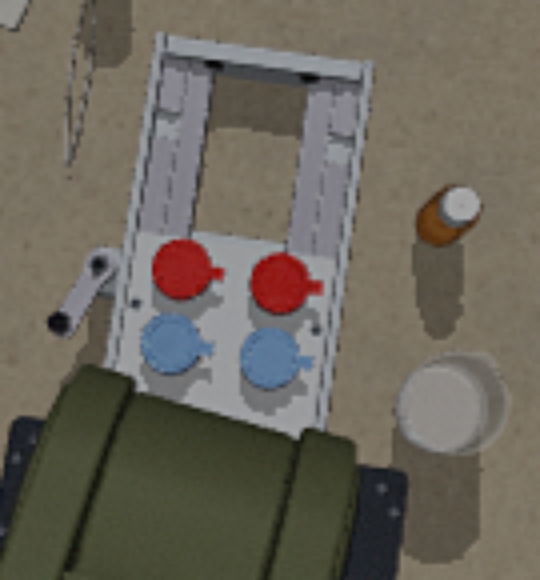

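The block at crop (110–400, 200–400) is the end of the gripper body: 190 mm across the bed, clear above the cups and beaker. The fingers are hidden behind it, over the near gap. The geometry is as expected, so I'll descend.

```bash
python3 -m pendant '[{"tx":0,"ty":-0.05,"tz":0.4,"spin":0,"claw":1},{"tx":0,"ty":0,"tz":0.4,"spin":0,"claw":1},{"tx":0,"ty":0,"tz":0.3,"spin":0,"claw":1},{"tx":0,"ty":0,"tz":0.2,"spin":0,"claw":1},{"tx":0,"ty":0,"tz":0.1,"spin":0,"claw":1},{"tx":0,"ty":0,"tz":0,"spin":0,"claw":1},{"tx":0,"ty":0,"tz":0,"spin":0,"claw":1}]'
python3 -c "
from h import *
delta(-.116,0,.050)"
```

```text
time_s: 4.08
tool_pos: [0.4481, -0.1803, 0.05]
tool_rot: [180.0, -0.0, -9.2]
force: [0.4, -0.4, 0.4]
grip_width: 0.0003
grasp_force: 0.0
t 4.08 bed [-131.7    0.6] z 50.0 rot [ 1.7998e+02 -5.0000e-02 -9.1900e+00] F bed [ 0.4 -0.3] 0.4 w 0.0003
shares [0.313 0.012 0.001]
```

```bash
python3 -m pendant '[{"tx":0.1,"ty":0,"tz":0,"spin":0,"claw":1},{"tx":0.1,"ty":0,"tz":0,"spin":0,"claw":1},{"tx":0.1,"ty":0,"tz":0,"spin":0,"claw":1},{"tx":0.1,"ty":0,"tz":0,"spin":0,"claw":1},{"tx":0.1,"ty":0,"tz":0,"spin":0,"claw":1},{"tx":0.1,"ty":0,"tz":0,"spin":0,"claw":1},{"tx":0.1,"ty":0,"tz":0,"spin":0,"claw":1},{"tx":0.1,"ty":0,"tz":0,"spin":0,"claw":1}]'
python3 -c "
from h import *
delta(-.116,0,.050)"
python3 -m pendant '[{"tx":0.1,"ty":0,"tz":0,"spin":0,"claw":1},{"tx":0.1,"ty":0,"tz":0,"spin":0,"claw":1},{"tx":0.1,"ty":0,"tz":0,"spin":0,"claw":1},{"tx":0.1,"ty":0,"tz":0,"spin":0,"claw":1},{"tx":0.1,"ty":0,"tz":0,"spin":0,"claw":1},{"tx":0.1,"ty":0,"tz":0,"spin":0,"claw":1}]'
python3 -c "
from h import *
delta(-.0295,0,.050)
a=cams.read_camera('scene')[160:295,230:415,::-1]; cv2.imwrite('pics/scene2.png',cv2.resize(a,None,fx=4,fy=4))"
```

```text
time_s: 5.08
tool_pos: [0.4834, -0.1862, 0.0488]
tool_rot: [180.0, 0.5, -9.2]
force: [-10.2, 1.5, 8.0]
grip_width: 0.0001
grasp_force: 5.1
t 5.08 bed [-95.9   0.4] z 48.8 rot [179.99   0.53  -9.22] F bed [-10.3  -0.2] 8.0 w 0.0001
shares [-0.402  0.008 -0.021]
time_s: 5.82
tool_pos: [0.5132, -0.191, 0.0488]
tool_rot: [180.0, 0.5, -9.2]
force: [-9.9, 1.4, 8.2]
grip_width: 0.0008
grasp_force: 4.9
t 5.83 bed [-65.8   0.5] z 48.8 rot [179.99   0.52  -9.22] F bed [-10.   -0.2] 8.2 w 0.0008
shares [ 0.725  0.009 -0.031]
```

View pics/scene2.png

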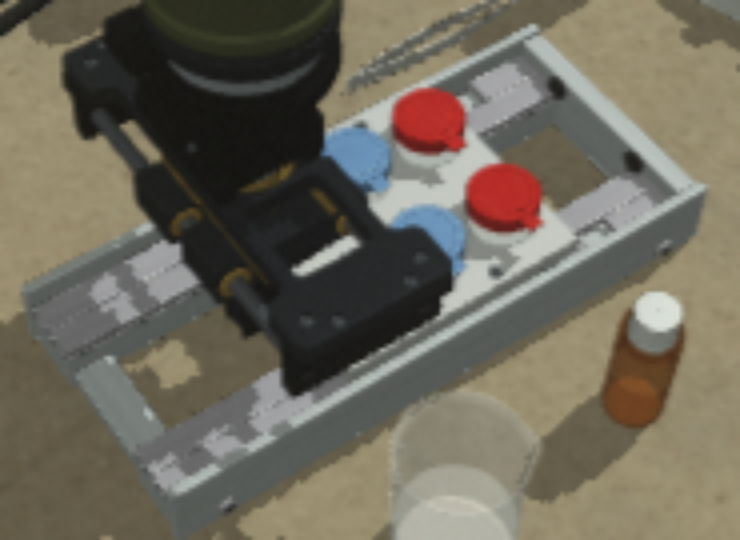

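The picture shows the board carried forward with the cups upright and the fingers behind the near edge. I'll continue, easing up slightly to relieve the vertical load.

```bash
python3 -m pendant '[{"tx":0.08,"ty":0,"tz":-0.01,"spin":0,"claw":1},{"tx":0.08,"ty":0,"tz":-0.01,"spin":0,"claw":1},{"tx":0.08,"ty":0,"tz":0,"spin":0,"claw":1},{"tx":0.08,"ty":0,"tz":0,"spin":0,"claw":1},{"tx":0.08,"ty":0,"tz":0,"spin":0,"claw":1},{"tx":0.05,"ty":0,"tz":0,"spin":0,"claw":1}]'
python3 -c "
from h import *
delta(-.0295,0,.050)"
python3 -m pendant '[{"tx":0.04,"ty":0,"tz":0,"spin":0,"claw":1},{"tx":0.04,"ty":0,"tz":0,"spin":0,"claw":1},{"tx":0.04,"ty":0,"tz":0,"spin":0,"claw":1}]'
python3 -c "
from h import *
delta(-.0295,0,.050)"
```

```text
time_s: 6.62
tool_pos: [0.5393, -0.1949, 0.0505]
tool_rot: [-180.0, 0.0, -9.2]
force: [-3.4, 0.8, -2.5]
grip_width: 0.0001
grasp_force: 1.5
t 6.62 bed [-39.4   0.8] z 50.5 rot [-1.80e+02  1.00e-02 -9.18e+00] F bed [-3.5  0.3] -2.5 w 0.0001
shares [0.197 0.016 0.01 ]
time_s: 7.0
tool_pos: [0.545, -0.196, 0.0506]
tool_rot: [180.0, 0.0, -9.2]
force: [-2.9, -0.3, -1.3]
grip_width: 0.0005
grasp_force: 1.5
t 7.0 bed [-33.5   0.7] z 50.6 rot [179.99   0.    -9.19] F bed [-2.8 -0.7] -1.3 w 0.0005
shares [0.081 0.014 0.011]
```

Sliding now takes about 3 N. Creeping on.

```bash
for i in 1; do python3 -m pendant '[{"tx":0.03,"ty":0,"tz":0,"spin":0,"claw":1},{"tx":0.03,"ty":0,"tz":0,"spin":0,"claw":1}]'; done
python3 -m pendant '[{"tx":0.03,"ty":0,"tz":0,"spin":0,"claw":1},{"tx":0.03,"ty":0,"tz":0,"spin":0,"claw":1}]'
python3 -c "
from h import *
delta(-.0295,0,.050)"
```

```text
time_s: 7.25
tool_pos: [0.5471, -0.1963, 0.0508]
tool_rot: [180.0, 0.1, -9.2]
force: [-8.4, 2.1, 4.2]
grip_width: 0.0005
grasp_force: 4.0
time_s: 7.5
tool_pos: [0.5496, -0.1968, 0.0508]
tool_rot: [180.0, 0.2, -9.2]
force: [-9.2, 1.4, 5.1]
grip_width: 0.0004
grasp_force: 4.6
t 7.5 bed [-28.9   0.6] z 50.8 rot [179.98   0.18  -9.2 ] F bed [-9.3 -0.1] 5.1 w 0.0004
shares [-0.013  0.012  0.016]
```

```bash
python3 -m pendant '[{"tx":0.03,"ty":0,"tz":0,"spin":0,"claw":1},{"tx":0.03,"ty":0,"tz":0,"spin":0,"claw":1}]'
python3 -m pendant '[{"tx":0.03,"ty":0,"tz":0,"spin":0,"claw":1},{"tx":0.03,"ty":0,"tz":0,"spin":0,"claw":1}]'
python3 -c "
from h import *
delta(-.0295,0,.050)
a=cams.read_camera('scene')[160:295,230:415,::-1]; cv2.imwrite('pics/scene3.png',cv2.resize(a,None,fx=4,fy=4))"
```

```text
time_s: 7.75
tool_pos: [0.5498, -0.1969, 0.0507]
tool_rot: [180.0, 0.5, -9.2]
force: [-16.9, 2.9, 11.8]
grip_width: 0.0005
grasp_force: 8.4
time_s: 8.0
tool_pos: [0.55, -0.1969, 0.0507]
tool_rot: [180.0, 0.9, -9.2]
force: [-23.7, 4.8, 19.4]
grip_width: 0.0003
grasp_force: 12.2
t 8.0 bed [-28.4   0.6] z 50.7 rot [179.96   0.91  -9.23] F bed [-24.2   1. ] 19.4 w 0.0003
shares [-0.021  0.011  0.014]
```

View pics/scene3.png

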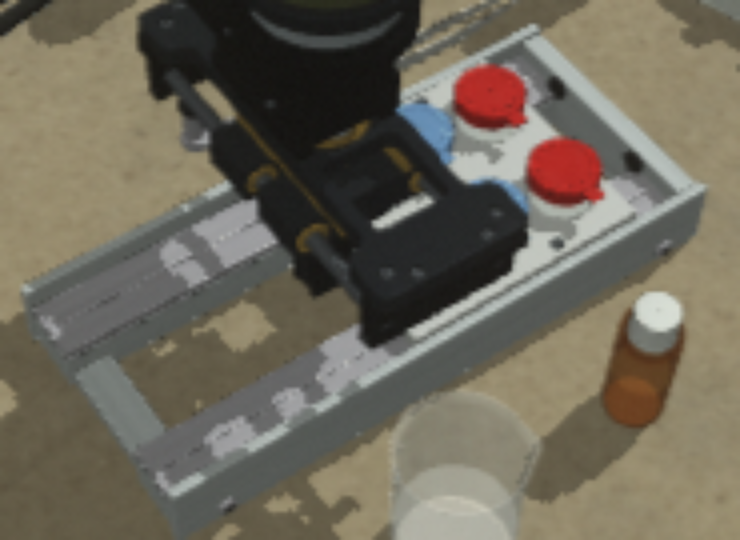

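The board stopped dead at about 24 N, with the finger at bed x = -28.4 and the plate apparently flush in the cheeks. I'll back off and check the seating.

```bash
python3 -m pendant '[{"tx":-0.3,"ty":0,"tz":0,"spin":0,"claw":1},{"tx":-0.5,"ty":0,"tz":0,"spin":0,"claw":1},{"tx":0,"ty":0,"tz":-0.6,"spin":0,"claw":1},{"tx":0,"ty":0,"tz":-0.8,"spin":0,"claw":1},{"tx":-0.5,"ty":-0.8,"tz":0,"spin":0,"claw":1},{"tx":0,"ty":-0.8,"tz":0,"spin":0,"claw":1},{"tx":0,"ty":-0.9,"tz":0,"spin":0,"claw":1},{"tx":0,"ty":0,"tz":0,"spin":0,"claw":1},{"tx":0,"ty":0,"tz":0,"spin":0,"claw":1}]'
python3 - <<'E'
from h import *
delta(-.036,.130,.12)
t=cv2.resize(cams.read_camera('top')[135:280,260:395,::-1],None,fx=4,fy=4,interpolation=cv2.INTER_CUBIC)[:540]
s=cv2.resize(cams.read_camera('scene')[172:292,235:410,::-1],None,fx=4,fy=4,interpolation=cv2.INTER_CUBIC)
cv2.imwrite('pics/s4.png',s); cv2.imwrite('pics/t4.png',t)
E
```

```text
time_s: 9.18
tool_pos: [0.5136, -0.0645, 0.1212]
tool_rot: [180.0, -0.2, -9.2]
force: [-0.5, -0.7, -0.6]
grip_width: 0.0006
grasp_force: 0.0
t 9.18 bed [-85.6 125.4] z 121.2 rot [ 1.7997e+02 -1.6000e-01 -9.1700e+00] F bed [-0.4 -0.8] -0.6 w 0.0006
shares [ 0.992 -0.091  0.027]
```

View pics/s4.png

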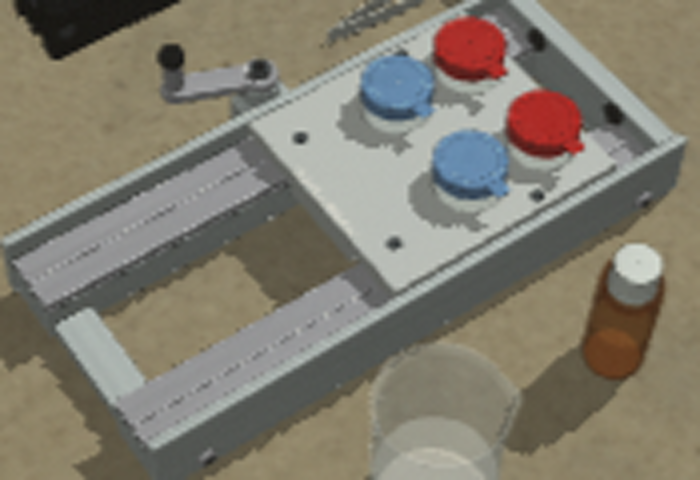

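The board now lies flush with the cheeks, all four cups are upright, and the catch is untouched with its pin cap at (171,55). I'll verify the near edge (250,125)–(393,292) numerically.

```bash
python3 - <<'E'
from h import *
for z in(.042,.048):
    P=ray("scene",(np.array([(250,125),(393,292),(612,170)])+.5)/4-.5+(235,172),z,False)
    print(z,np.round((P[:,:2]-TB)@RB*1e3,1).tolist())
P=ray("scene",(np.array([(171,55)])+.5)/4-.5+(235,172),.074,False); print(np.round((P[:,:2]-TB)@RB*1e3,1))
E
```

```text
0.042 [[-18.5, 59.4], [-19.4, -58.5], [106.9, -60.8]]
0.048 [[-21.1, 55.1], [-22.0, -61.8], [103.2, -64.1]]
[[-39.5  93.7]]
```

At z = 42 mm the edge fits: origin x ≈ 46 mm, centred, so the board is seated. Next, the catch.

```bash
python3 -m pendant '[{"tx":0.5,"ty":-0.09,"tz":0,"spin":0,"claw":1},{"tx":0.49,"ty":0,"tz":0,"spin":0,"claw":1},{"tx":0,"ty":0,"tz":0,"spin":0,"claw":1},{"tx":0,"ty":0,"tz":0.4,"spin":0,"claw":1},{"tx":0,"ty":0,"tz":0.4,"spin":0,"claw":1},{"tx":0,"ty":0,"tz":0.13,"spin":0,"claw":1},{"tx":0,"ty":0,"tz":0,"spin":0,"claw":1},{"tx":0,"ty":0,"tz":0,"spin":0,"claw":1}]'
python3 -c "
from h import *
delta(-.036,.069,.075)"
```

```text
time_s: 10.28
tool_pos: [0.5626, -0.0674, 0.0745]
tool_rot: [180.0, -0.1, -9.2]
force: [0.0, -0.3, 0.7]
grip_width: 0.0004
grasp_force: 0.0
t 10.28 bed [-36.8 130.4] z 74.5 rot [ 1.80e+02 -6.00e-02 -9.18e+00] F bed [ 0.1 -0.3] 0.7 w 0.0004
shares [ 0.015  1.227 -0.009]
```

```bash
python3 -m pendant '[{"tx":0,"ty":0.12,"tz":0,"spin":0,"claw":1},{"tx":0,"ty":0.12,"tz":0,"spin":0,"claw":1},{"tx":0,"ty":0.12,"tz":0,"spin":0,"claw":1},{"tx":0,"ty":0.12,"tz":0,"spin":0,"claw":1},{"tx":0,"ty":0.12,"tz":0,"spin":0,"claw":1}]'
python3 -c "
from h import *
here()"
python3 -m pendant '[{"tx":0,"ty":0.12,"tz":0,"spin":0,"claw":1},{"tx":0,"ty":0.12,"tz":0,"spin":0,"claw":1},{"tx":0,"ty":0.12,"tz":0,"spin":0,"claw":1},{"tx":0,"ty":0.12,"tz":0,"spin":0,"claw":1},{"tx":0,"ty":0.12,"tz":0,"spin":0,"claw":1},{"tx":0,"ty":0,"tz":0,"spin":0,"claw":1}]'
python3 - <<'E'
from h import *
here()
cv2.imwrite('pics/s5.png',cv2.resize(cams.read_camera('scene')[160:295,230:415,::-1],None,fx=4,fy=4,interpolation=cv2.INTER_CUBIC))
E
```

```text
time_s: 10.9
tool_pos: [0.5569, -0.097, 0.0738]
tool_rot: [-180.0, 0.1, -9.2]
force: [-0.9, 2.1, -0.5]
grip_width: 0.0007
grasp_force: 0.8
t 10.9 bed [-37.6 100.3] z 73.8 rot [-1.7998e+02  5.0000e-02 -9.1700e+00] F bed [-1.2  2. ] -0.5 w 0.0007
time_s: 11.65
tool_pos: [0.5528, -0.1275, 0.0743]
tool_rot: [180.0, -0.0, -9.2]
force: [1.3, -0.2, 0.7]
grip_width: 0.0004
grasp_force: 0.1
t 11.65 bed [-36.8  69.5] z 74.3 rot [ 1.7996e+02 -3.0000e-02 -9.2300e+00] F bed [ 1.4 -0. ] 0.7 w 0.0004
```

View pics/s5.png

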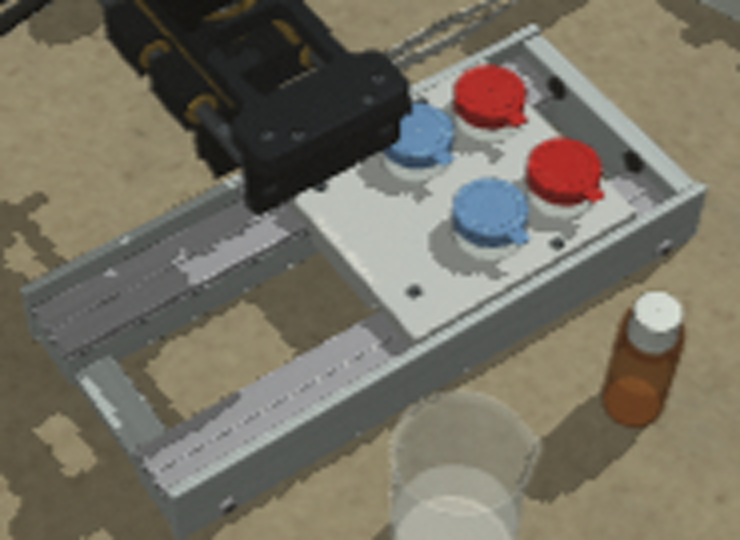

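The pin is hidden behind the gripper here, but the board and cups are undisturbed and the 2 N contact force was consistent with turning the catch. Next I'll go round to the pin's near side and push along +x.

```bash
python3 -m pendant '[{"tx":0,"ty":-0.3,"tz":0,"spin":0,"claw":1},{"tx":-0.4,"ty":0,"tz":0,"spin":0,"claw":1},{"tx":-0.25,"ty":0,"tz":0,"spin":0,"claw":1},{"tx":0,"ty":0.4,"tz":0,"spin":0,"claw":1},{"tx":0,"ty":0.45,"tz":0,"spin":0,"claw":1},{"tx":0,"ty":0,"tz":0,"spin":0,"claw":1},{"tx":0,"ty":0,"tz":0,"spin":0,"claw":1}]'
python3 -c "
from h import *
delta(-.016,.042,.075)"
python3 -m pendant '[{"tx":0.12,"ty":0,"tz":0,"spin":0,"claw":1},{"tx":0.12,"ty":0,"tz":0,"spin":0,"claw":1},{"tx":0.12,"ty":0,"tz":0,"spin":0,"claw":1},{"tx":0.12,"ty":0,"tz":0,"spin":0,"claw":1},{"tx":0.12,"ty":0,"tz":0,"spin":0,"claw":1},{"tx":0.12,"ty":0,"tz":0,"spin":0,"claw":1}]'
python3 -c "
from h import *
delta(-.016,.042,.075)"
```

```text
time_s: 12.58
tool_pos: [0.5162, -0.1475, 0.0741]
tool_rot: [-180.0, 0.0, -9.1]
force: [0.2, 0.8, 0.3]
grip_width: 0.0003
grasp_force: 0.0
t 12.57 bed [-69.7  43.9] z 74.1 rot [-179.97    0.     -9.15] F bed [0.1 0.8] 0.3 w 0.0003
shares [ 1.075  0.04  -0.019]
time_s: 13.32
tool_pos: [0.5458, -0.1616, 0.0735]
tool_rot: [179.4, 0.6, -9.4]
force: [-16.4, -14.6, 11.4]
grip_width: 0.0002
grasp_force: 10.0
t 13.32 bed [-38.2  34.7] z 73.5 rot [179.41   0.65  -9.44] F bed [-13.8 -17. ] 11.4 w 0.0002
shares [ 0.443 -0.147 -0.036]
```

The reaction in y says the finger is hitting the pin off-centre, so I'll back out at once, move clear and locate the cap by its dark mask.

```bash
python3 -m pendant '[{"tx":-0.3,"ty":0,"tz":0,"spin":0,"claw":1},{"tx":-0.6,"ty":0,"tz":0,"spin":0,"claw":1},{"tx":0,"ty":0,"tz":-0.5,"spin":0,"claw":1},{"tx":-0.2,"ty":-0.8,"tz":-0.5,"spin":0,"claw":1},{"tx":0,"ty":-0.9,"tz":0,"spin":0,"claw":1},{"tx":0,"ty":-0.2,"tz":0,"spin":0,"claw":1},{"tx":0,"ty":0,"tz":0,"spin":0,"claw":1},{"tx":0,"ty":0,"tz":0,"spin":0,"claw":1}]'
cat >> h.py <<'E'
def darks(img,name="scene"):
    # dark compact blobs, cast onto cap-top plane, in bed mm
    g=cv2.resize(img[160:295,230:415],None,fx=4,fy=4,interpolation=cv2.INTER_CUBIC).max(2)
    m=(g<60).astype(np.uint8); n,l,st,c=cv2.connectedComponentsWithStats(m)
    for i in range(1,n):
        if 60<st[i,4]<1500 and max(st[i,2:4])<60:
            b=[np.round((ray(name,[c[i]],z)[0,:2]-TB)@RB*1e3,1) for z in(.074,.052)]; print(np.round(c[i]),st[i,2:].tolist(),"z74",b[0],"z52",b[1])
E
python3 - <<'E'
from h import *
here(); a=cams.read_camera('scene'); cv2.imwrite('pics/s6.png',a[:,:,::-1]); darks(a)
print('before'); darks(cv2.imread('pics/scene0.png')[:,:,::-1])
E
```

```text
time_s: 14.32
tool_pos: [0.5122, -0.0532, 0.1236]
tool_rot: [180.0, 0.0, -9.3]
force: [-0.2, -0.3, -0.1]
grip_width: 0.0005
grasp_force: 0.0
t 14.32 bed [-88.7 136.3] z 123.6 rot [ 1.7997e+02  4.0000e-02 -9.2800e+00] F bed [-0.2 -0.4] -0.1 w 0.0005
[557.  88.] [18, 22, 260] z74 [109.1   3.1] z52 [123.5  17.9]
[279. 118.] [16, 16, 206] z74 [-10.5  62.3] z52 [-0.1 79. ]
[278. 158.] [26, 26, 516] z74 [-24.7  41.7] z52 [-14.8  57.7]
[633. 162.] [19, 22, 294] z74 [108.9 -53.1] z52 [123.3 -40.2]
before
[20. 13.] [52, 36, 836] z74 [-77.3 191.8] z52 [-69.1 212.8]
[556.  88.] [18, 23, 291] z74 [109.    3.1] z52 [123.3  17.8]
[191. 106.] [25, 27, 518] z74 [-40.3  92.3] z52 [-30.9 110. ]
[279. 118.] [17, 17, 222] z74 [-10.6  62.2] z52 [-0.3 78.9]
[633. 162.] [21, 23, 322] z74 [108.9 -53.1] z52 [123.2 -40.2]
```

The cap is now at about (-24, 42.5) mm in the bed frame, so the catch is at about 0.98 rad. The catch did turn; the side force was the finger sticking to the pin because it wasn't following the arc. I'll go back to the pin's near side and follow the arc.

```bash
python3 -m pendant '[{"tx":0.2,"ty":0.8,"tz":0,"spin":0,"claw":1},{"tx":0.3,"ty":0.8,"tz":0,"spin":0,"claw":1},{"tx":0.22,"ty":0.25,"tz":0,"spin":0,"claw":1},{"tx":0,"ty":0,"tz":0,"spin":0,"claw":1},{"tx":0,"ty":0,"tz":0.4,"spin":0,"claw":1},{"tx":0,"ty":0,"tz":0.4,"spin":0,"claw":1},{"tx":0,"ty":0,"tz":0.15,"spin":0,"claw":1},{"tx":0,"ty":0,"tz":0,"spin":0,"claw":1},{"tx":0,"ty":0,"tz":0,"spin":0,"claw":1}]'
python3 -c "
from h import *
delta(-.040,.0435,.075)"
```

```text
time_s: 15.5
tool_pos: [0.5339, -0.1486, 0.0774]
tool_rot: [180.0, -0.1, -9.2]
force: [-0.0, 0.6, 0.2]
grip_width: 0.0006
grasp_force: 0.0
t 15.5 bed [-52.1  45.7] z 77.4 rot [ 1.7999e+02 -8.0000e-02 -9.1600e+00] F bed [-0.1  0.6] 0.2 w 0.0006
shares [0.241 0.044 0.048]
```

```bash
python3 -m pendant '[{"tx":0.12,"ty":0.02,"tz":0.04,"spin":0,"claw":1},{"tx":0.12,"ty":0.02,"tz":0,"spin":0,"claw":1},{"tx":0.09,"ty":0.05,"tz":0,"spin":0,"claw":1},{"tx":0.06,"ty":0.025,"tz":0,"spin":0,"claw":1},{"tx":0.06,"ty":0.025,"tz":0,"spin":0,"claw":1}]'
python3 -c "
from h import *
here()"
python3 -m pendant '[{"tx":0.06,"ty":0.02,"tz":0,"spin":0,"claw":1},{"tx":0.06,"ty":0.015,"tz":0,"spin":0,"claw":1},{"tx":0.06,"ty":0.01,"tz":0,"spin":0,"claw":1}]'
python3 -c "
from h import *
delta(-.015,.037,.075)"
```

```text
time_s: 16.12
tool_pos: [0.5542, -0.1598, 0.0743]
tool_rot: [180.0, 0.0, -9.2]
force: [-1.6, 0.3, -0.2]
grip_width: 0.0005
grasp_force: 0.6
t 16.12 bed [-30.3  37.9] z 74.3 rot [ 1.7999e+02  4.0000e-02 -9.2100e+00] F bed [-1.6  0.1] -0.2 w 0.0005
time_s: 16.5
tool_pos: [0.5631, -0.1631, 0.0745]
tool_rot: [180.0, 0.0, -9.2]
force: [-1.2, 0.3, 0.2]
grip_width: 0.0004
grasp_force: 0.5
t 16.5 bed [-21.  36.] z 74.5 rot [180.     0.    -9.19] F bed [-1.3  0.1] 0.2 w 0.0004
shares [ 0.119 -0.021 -0.01 ]
```

The push is smooth at about 1.3 N. I'll continue to the stop.

```bash
python3 -m pendant '[{"tx":0.06,"ty":0,"tz":0,"spin":0,"claw":1},{"tx":0.05,"ty":0,"tz":0,"spin":0,"claw":1},{"tx":0.03,"ty":0,"tz":0,"spin":0,"claw":1}]'
python3 -c "
from h import *
here()"
python3 -m pendant '[{"tx":0.03,"ty":0,"tz":0,"spin":0,"claw":1},{"tx":0.03,"ty":0,"tz":0,"spin":0,"claw":1}]'
python3 -c "
from h import *
here()"
```

```text
time_s: 16.88
tool_pos: [0.5685, -0.164, 0.0742]
tool_rot: [180.0, 0.2, -9.2]
force: [-8.4, 1.0, 3.1]
grip_width: 0.0001
grasp_force: 3.2
t 16.88 bed [-15.5  36. ] z 74.2 rot [179.99   0.2   -9.18] F bed [-8.5 -0.3] 3.1 w 0.0001
time_s: 17.12
tool_pos: [0.569, -0.1641, 0.074]
tool_rot: [180.0, 0.5, -9.2]
force: [-14.3, 1.7, 8.2]
grip_width: 0.0003
grasp_force: 6.6
t 17.12 bed [-15.  36.] z 74.0 rot [179.97   0.52  -9.19] F bed [-14.4  -0.7] 8.2 w 0.0003
```

The finger met the stop with the pin at bed x ≈ 0. I'll draw back and check the cap, board and cups.

```bash
python3 -m pendant '[{"tx":-0.3,"ty":0,"tz":0,"spin":0,"claw":1},{"tx":-0.5,"ty":0,"tz":0,"spin":0,"claw":1},{"tx":-0.2,"ty":0,"tz":-0.6,"spin":0,"claw":1},{"tx":-0.3,"ty":-0.8,"tz":-0.6,"spin":0,"claw":1},{"tx":0,"ty":-0.9,"tz":0,"spin":0,"claw":1},{"tx":0,"ty":-0.3,"tz":0,"spin":0,"claw":1},{"tx":0,"ty":0,"tz":0,"spin":0,"claw":1},{"tx":0,"ty":0,"tz":0,"spin":0,"claw":1}]'
python3 - <<'E'
from h import *
here(); a=cams.read_camera('scene'); darks(a)
for t,im in(("now",a),("seated",cv2.imread('pics/s6.png')[:,:,::-1])):
    h=cv2.cvtColor(np.ascontiguousarray(im),cv2.COLOR_RGB2HSV)[160:295,230:415]
    for nm,m in(("red",((h[...,0]<6)|(h[...,0]>174))&(h[...,1]>170)),("blue",(abs(h[...,0].astype(int)-108)<10)&(h[...,1]>90))):
        n,l,s,c=cv2.connectedComponentsWithStats(m.astype(np.uint8)); print(t,nm,[(np.round(c[i],1).tolist(),int(s[i,4])) for i in range(1,n) if s[i,4]>60])
E
```

```text
time_s: 18.12
tool_pos: [0.5244, -0.0574, 0.1341]
tool_rot: [180.0, 0.0, -9.3]
force: [0.2, -0.2, -0.4]
grip_width: 0.0006
grasp_force: 0.0
t 18.12 bed [-76.1 134.1] z 134.1 rot [ 1.7996e+02  2.0000e-02 -9.3100e+00] F bed [ 0.2 -0.2] -0.4 w 0.0006
[557.  88.] [18, 23, 263] z74 [109.1   3.1] z52 [123.5  17.8]
[279. 118.] [15, 16, 208] z74 [-10.6  62.2] z52 [-0.2 78.9]
[328. 147.] [24, 27, 474] z74 [-1.7 34.7] z52 [ 9.  50.4]
[633. 162.] [19, 22, 294] z74 [108.9 -53.1] z52 [123.3 -40.2]
now red [([122.3, 23.8], 204), ([141.0, 42.4], 231)]
now blue [([104.0, 33.6], 220), ([122.4, 52.8], 235)]
seated red [([122.4, 23.6], 197), ([141.0, 42.5], 231)]
seated blue [([104.1, 33.5], 216), ([122.4, 52.7], 235)]
```

The cap is at about (-0.3, 37) mm, so the catch is at about 1.56 rad. The cups and board are unmoved and the robot is clear.

```bash
python3 -c "
from cell import env
print(env.sign_off())"
```

```text
the job is handed in; nothing more can be done
None
```

The board is seated in the notches, the catch is turned to its stop across it (about 1.56 rad by camera), the cups are still in their pockets, and the job was handed in at about 18 s with the arm clear; sign-off returned no verdict.

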